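Press-test a jar lid and tally it

TASK

In the food store, test the lid of the shortest, widest jar in the cardboard tray: with a fingertip gently press the round raised button in the middle of its lid until it gives, and let it spring back. Then record the test by pressing the large round key of the tally counter and letting go. Do not lift or shift the jar, and leave the other jars, the counter's two small keys and everything else on the table alone.

Things in the scene. Friction and masses are not known exactly. Their poses are not given: they have to be found in the camera images.
- tray: Open cardboard tray, fixed to the table, 150 x 370 mm (its x, y), walls 30 mm high and 4 mm thick, inner floor 5 mm above the table; origin under its centre. The three jars stand in it in a row along its y axis, about 112 mm apart, in any order.
- jar_squat: The jar to test: loose closed glass jar, the shortest and widest of three, 84 mm in diameter, 78 mm to the flat top of its steel lid (76 mm in diameter); about 0.45 kg; origin at the centre of its underside, z up.
- seal_top (a point): Centre of the top face of the raised button in the middle of the squat jar's lid, 82 mm above the jar's underside; the point moves with the button. The button is a steel disc 30 mm in diameter standing 4 mm above the lid; its flat top is 24 mm in diameter.
- seal (a joint): How far the squat jar's lid button is pressed in, m: 0 raised, 0.003 fully in (a hard stop). Sprung: begins to give at 1.5 N, fully in at 6 N, springs back when let go.
- jar_mid: Loose closed glass jar with the same kind of lid, 70 mm in diameter, 100 mm to the lid's top plus a rigid 4 mm button; origin at the centre of its underside. Leave alone.
- jar_tall: Loose closed glass jar with the same kind of lid, 62 mm in diameter, 122 mm to the lid's top plus a rigid 4 mm button; origin at the centre of its underside. Leave alone.
- counter: Grey tally counter, fixed to the table, 115 x 105 mm (its x, y), 40 mm high, origin under its centre. On its top, three pale keys: a large round one near its -x edge, and two small round ones; a dark display lies along its +x edge.
- count_key_top (a point): Centre of the top of the large round key (28 mm in diameter), 50 mm above the table when up, 28 mm from the counter's centre towards its -x; the point moves with the key.
- count_key (a joint): How far the large key is pressed, m: 0 up, 0.005 fully down (a hard stop). Sprung: begins to give at 0.7 N, fully down at about 4.2 N, springs back when let go.
- small_key_left (a joint): How far one small key (14 mm in diameter, top 47 mm above the table, at x = 12 mm, y = 34 mm in the counter's frame) is pressed, m: 0 up, 0.004 down. Leave alone.
- small_key_right (a joint): How far the other small key (same size and height, at x = 12 mm, y = -34 mm in the counter's frame) is pressed, m: 0 up, 0.004 down. Leave alone.
- can: Loose food can, 74 mm in diameter, 105 mm high, standing beyond the counter; origin at the centre of its underside. Leave alone.
- oil: Loose oil bottle, 72 mm in diameter, 230 mm high, standing at the back; origin at the centre of its underside. Leave alone.
- cereal: Loose blue food pack, 50 x 170 x 110 mm, at the back; origin at the centre of its underside. Leave alone.
- marker: Loose black marker pen lying on the table, 16 mm thick and about 120 mm long, left of the tray. Leave alone.
- tape: Loose roll of tape lying flat, 84 mm in diameter, 48 mm high, near the robot; origin at the centre of its underside. Leave alone.
- tin: Loose small food tin, 60 mm in diameter, 45 mm high, nearer the robot than the tray; origin at the centre of its underside. Leave alone.
Not all that is in view belongs to the job. Leave any green look-alike of the jar_squat alone. What is shaped like the counter but green or red is not meant.

How it is judged:
By the outcome, as a careful person would: the job done as asked, in the order asked, and still so for the second after the job is handed in, with the robot touching nothing.
It also fails if it takes over 56 s, if anything falls off the work surface, if the arm or the gripper's body presses on something with over 40 N, if the wrist force passes 120 N, or if a joint passes its speed limit or range.

ROBOT

A 6-joint arm with a two-finger parallel gripper is mounted at the origin on the work surface. World frame = base frame: x ahead of the robot, y to its left, z up, the work surface at z = 0. Lengths are in m, angles in rad, forces in N, time in s.
With the tool pointing down it reaches from about 0.275 to 0.825 m from the base axis. Payload 4.9 kg.
Tool frame: the origin (TCP) lies at the very end of the fingers, on their centre line; the grasp point (between the pads) lies 19 mm behind it (grasp_offset is the distance from the TCP to the grasp point, in m); z points along the fingers, y is the direction in which the jaws open and shut (so a half turn about z gives the same grasp; the last joint's range is limited). The gripper opens to 85 mm and grips with 20 to 120 N. Pads are 22 mm wide; open, the fingers measure 114 mm over their backs; the gripper's body (76 mm by 85 mm) begins 54 mm behind the grasp point. The pads swing forward as they close: fully open they stand 13 mm farther back than shut.
Start: joints at [-1.28, 0.326, -0.193, 1.052, 0, 1.437], TCP at [0.227, -0.501, 0.231] pointing down, gripper open.
Joint ranges: [-2.65, 2.65], [-0.97, 1.79], [-1.3, 1.35], [-1.93, 2.1], [-1.47, 1.37], [-3.14, 3.14]. Speed limits (rad/s): [2.57, 2.57, 3.14, 3.14, 3.14, 3.14].

INTERFACE

Orientations are given as a unit quaternion [x, y, z, w].
In Python, from rig import observe, camera, hand_in, find_in, grasp_offset gives the robot as it stands.
- The arm moves only by the tool move_arm, never from a script. Its arguments are lists of equal length, an entry for each row: "slide": the shift along the tool's x, y, z in cm, a list of three; "yaw": the turn about the tool's z in degrees; "jaw": the opening, from 0 (shut) to 1 (fully open). A call has 1 to 20 rows; each row is the pose to reach, as a shift and turn from the pose commanded when the call began, along the tool's axes at that moment; what a row does not reach only later rows make up. A row lasts 1/10 s, in which the tool goes at most 50 mm and 8.59 degrees, less where a joint would pass 70% of its speed; a pose out of reach is approached as far as the arm can. A call with a gripper value outside its range is refused whole. The fingers move at their own pace and stop on an object; "force" is the grip in N (left out, the last holds). Time passes only in rows, so rows that repeat a pose let the fingers close. It gives the time, the measured TCP pose, the force and the opening at its end, in the units of the state.
- observe(): the state, without advancing time (a new reading comes with each control period).
- camera(name): name is "side" or "top"; returns a dict with "frame" (384x512x3 uint8, red, green, blue), "fx", "fy", "cx", "cy" (pixels), "k1" (the pictures are not rectified: a ray, as slopes to the right and down, at radius r is drawn at 1 + k1 r^2 times it, then the intrinsics apply), "pose" (4x4, takes a point from camera to world coordinates). Camera axes: x right, y up, looking along -z (the intrinsics and any distortion apply to the point x, -y, -z); pixel columns grow to the right and rows downward; lengths in m; the calibration is good to about 2 mm. A picture is of the moment at which its call begins. There is no depth.
- hand_in(): hands the job in, once; it reports no verdict.
Trained networks look in the newest picture that a camera, given by its name, has taken for a name from the list of things; names that differ only in an ending like _2 or _b are one class to them, and where a whole thing is asked for, a point or a joint stands for the part that bears it (a point fixed in the world has none). Each returns a list of dicts, best first, with "p" (0 to 1); they miss things now and then, are a little off and sometimes report something else, mostly with a low value. They report only what shows in the picture. A call takes as long as a camera call. They do not tell look-alikes from the thing itself.
- find_in(camera, label): "location" ([column, row] in pixels, amid what is visible of it).
The state is a dict: "clock": time; "qpos": joint angles; "qd": joint speeds; "joint_torque": joint torques, N m; "tcp_pos": TCP position; "tcp_rot": TCP orientation; "force": force on the tool from outside, world axes, zero at the start; "wrist_torque": the same for the moment, N m; "gripper_width": finger opening in m.
Only numpy, scipy, OpenCV 4.12 (cv2) and the standard library are available. Lean on these libraries where they do the work, as an engineer would, in place of code of your own. Each camera call takes 0.05 s, during which the arm holds its last target.

## Working session

There is one attempt and no reset: what is moved stays moved. The work goes in short steps, Python scripts to look and compute and a tool call to move; the robot and the scene stay as the last step left them, time stands still between calls to the robot, and variables do not carry over. Pictures are saved under pics/ and viewed, and the job is handed in when it is done.

Besides the shell and the picture viewer there is one more tool, called after "Request:" by a JSON object that holds its "api" and its "payload". move_arm: Moves the arm, as the interface text tells. Its arguments: {"type":"object","properties":{"slide":{"type":"array"},"yaw":{"type":"array"},"jaw":{"type":"array"},"force":{"type":"number"}},"required":["slide","yaw","jaw"]}

```bash
mkdir -p pics; cat > h.py <<'E'
import numpy as np, cv2
from rig import *
def px2ray(c,u,v):
    K=np.array([[c['fx'],0,c['cx']],[0,c['fy'],c['cy']],[0,0,1.]])
    p=cv2.undistortPoints(np.array([[[u,v]]],float),K,np.array([c['k1'],0,0,0.]))[0,0]
    P=np.array(c['pose']); d=P[:3,:3]@np.array([p[0],-p[1],-1.]); return P[:3,3],d
def at_z(c,u,v,z):
    o,d=px2ray(c,u,v); return o+d*(z-o[2])/d[2]
def proj(c,X):
    P=np.array(c['pose']); q=P[:3,:3].T@(np.array(X)-P[:3,3]); a=np.array([q[0],-q[1]])/-q[2]
    a=a*(1+c['k1']*(a@a)); return np.array([c['fx']*a[0]+c['cx'],c['fy']*a[1]+c['cy']])
E
python3 - <<'E'
from h import *
s=observe(); print(s)
for n in ('side','top'):
    c=camera(n); cv2.imwrite(f'pics/{n}0.png',cv2.resize(c['frame'][:,:,::-1],(800,600),interpolation=cv2.INTER_CUBIC))
    print(n,c['fx'],c['k1'],np.round(c['pose'],3).tolist())
    for l in ('jar_squat','seal_top','jar_mid','jar_tall','counter','count_key_top','tray'):
        print(l,[(np.round(d['location'],1).tolist(),round(d['p'],2)) for d in find_in(n,l)])
E
```

```text
{'clock': 0.0, 'qpos': array([-1.28017476e+00,  3.26929662e-01, -1.93613420e-01,  1.05202618e+00,
       -1.19245782e-06,  1.43660066e+00]), 'qd': array([ 0.00083314, -0.0027854 ,  0.00117235, -0.00210319,  0.00054588,
        0.00075535]), 'joint_torque': array([-7.02024608e-04, -4.43392289e+01,  2.62442887e+01,  1.54143217e-02,
       -3.02194239e-04, -7.34496325e-06]), 'tcp_pos': array([ 0.22652133, -0.50051944,  0.23049839]), 'tcp_rot': array([ 9.77525594e-01,  2.10814913e-01, -6.98568180e-05, -8.83708847e-04]), 'force': array([ 0.26405514,  0.2689145 , -0.47074439]), 'wrist_torque': array([-0.00872079,  0.00746831,  0.01681325]), 'gripper_width': 0.08519032952872385}
side 480.112748282014 -0.09544634853748887 [[-0.738, 0.521, -0.428, -0.099], [-0.674, -0.583, 0.454, 0.759], [-0.013, 0.624, 0.782, 1.311], [0.0, 0.0, 0.0, 1.0]]
jar_squat [([257.5, 197.6], 0.87), ([292.8, 243.6], 0.76), ([297.6, 179.4], 0.71)]
seal_top [([350.0, 160.0], 0.73), ([340.2, 162.2], 0.6), ([299.9, 170.4], 0.51), ([292.8, 237.3], 0.47), ([255.1, 188.6], 0.45)]
jar_mid [([236.5, 143.0], 0.59)]
jar_tall [([217.9, 242.2], 0.83)]
counter [([311.8, 123.8], 0.92), ([341.2, 159.0], 0.62), ([403.4, 180.8], 0.51)]
count_key_top [([256.2, 189.5], 0.4)]
tray [([238.6, 242.7], 0.8)]
top 351.1677246993152 -0.08221487121901055 [[0.025, 0.996, -0.081, 0.467], [-1.0, 0.025, 0.005, 0.03], [0.007, 0.081, 0.997, 1.134], [0.0, 0.0, 0.0, 1.0]]
jar_squat [([230.6, 247.0], 0.66), ([251.0, 179.6], 0.63), ([305.0, 196.2], 0.6)]
seal_top []
jar_mid [([216.3, 184.7], 0.93)]
jar_tall [([179.7, 193.0], 0.56)]
counter [([373.7, 269.8], 0.79), ([359.1, 217.7], 0.77), ([379.2, 152.9], 0.73)]
count_key_top [([362.7, 228.8], 0.44)]
tray [([207.3, 191.7], 0.75)]
```

View pics/side0.png

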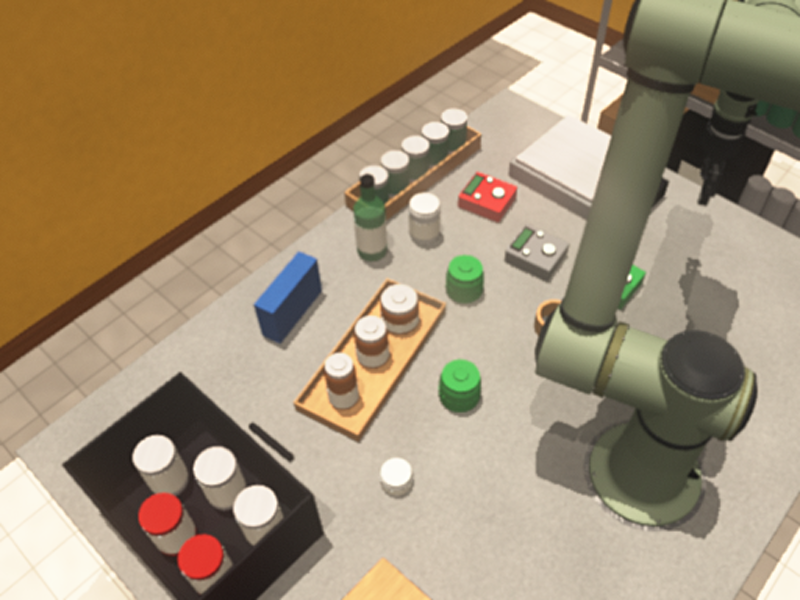

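View pics/top0.png

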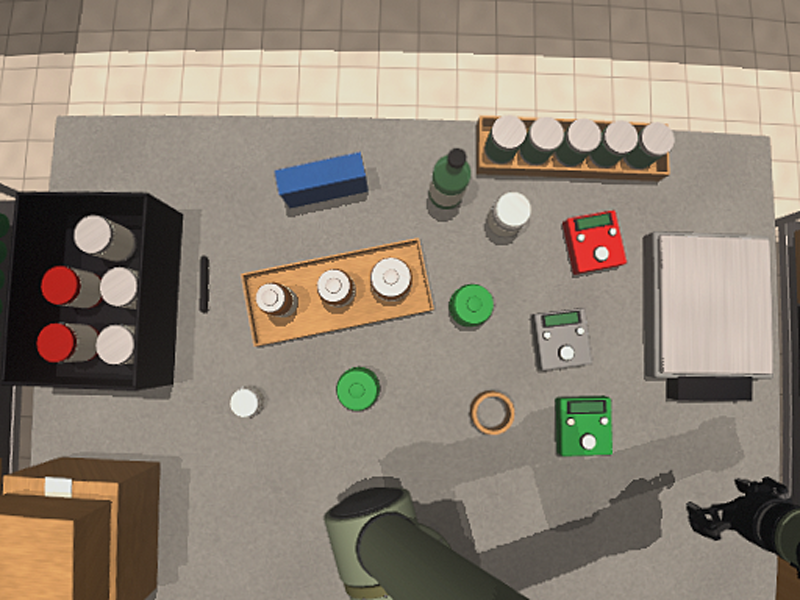

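Candidates for the jar (800x600 top picture) are the white-lidded one in the tray at (391,278) and the green look-alikes at (472,304) and (358,389). The tray one is the widest of its row and not green, so it fits. For the counter, grey (562,340) fits; red (596,242) and green (584,427) don't. I'll confirm both in enlarged crops.

```bash
python3 - <<'E'
from h import *
T=camera('top');S=camera('side')
def crop(c,u,v,r=24): 
    return cv2.resize(c['frame'][v-r:v+r,u-r:u+r,::-1],(384,384),interpolation=cv2.INTER_CUBIC)
a=np.hstack([crop(T,250,178),crop(T,360,218)]); b=np.hstack([crop(S,256,196),crop(S,344,160)])
im=np.vstack([a,b]); cv2.imwrite('pics/crop0.png',cv2.resize(im,(600,600)))
E
```

```text
(no output)
```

View pics/crop0.png

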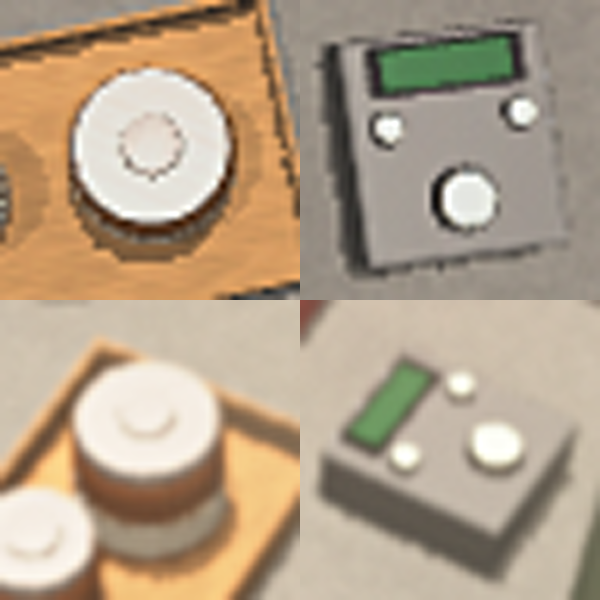

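The crops show the squat jar's button at top (250,177) / side (255,190.5). The grey counter's large key is at top (362.5,225.5) / side (351,159).

```bash
python3 - <<'E'
from h import *
from scipy.spatial.transform import Rotation as R
T=camera('top');S=camera('side')
B=[at_z(T,249.9,176.8,.087),at_z(S,255.0,190.0,.087)];K=[at_z(T,362.4,225.4,.05),at_z(S,350.9,158.6,.05)]
print(B,K)
# small keys, counter direction; other jars
for u,v in ((14.1+336,20.5+194),(35.4+336,17.8+194)): print(at_z(T,u-.4,v-.4,.047))
for u,v,z in ((334,286,.109),(271,297,.131)): print(at_z(T,u*.64-.5,v*.64-.5,z), 'jars')
s=observe();M=R.from_quat(s['tcp_rot']).as_matrix();print(M.round(3), s['clock'])
b=np.mean(B,0);k=np.mean(K,0)
for n,p in (('b',b),('k',k)): print(n,p,'r',np.hypot(*p[:2]),'tool cm',(M.T@(p-s['tcp_pos']))*100)
E
```

```text
[array([0.5956322 , 0.04558742, 0.087     ]), array([0.5935343 , 0.04700578, 0.087     ])] [array([ 0.45756811, -0.30690224,  0.05      ]), array([ 0.45723501, -0.30894565,  0.05      ])]
[ 0.49182901 -0.26748185  0.047     ]
[ 0.50172158 -0.33504501  0.047     ]
[0.57326975 0.15238912 0.109     ] jars
[0.54777508 0.26532679 0.131     ] jars
[[ 0.911  0.412  0.   ]
 [ 0.412 -0.911 -0.   ]
 [ 0.     0.    -1.   ]] 1.0
b [0.59458325 0.0462966  0.087     ] r 0.5963829433887802 tool cm [ 56.07966585 -34.71635712  14.42900259]
k [ 0.45740156 -0.30792394  0.05      ] r 0.5513921854131497 tool cm [28.98198202 -8.09641826 18.1296044 ]
```

Request:
{"api": "move_arm", "payload": {"slide": [[1.5,-0.9,0],[4.5,-2.8,0],[8.4,-5.2,0],[12.3,-7.6,0],[16.3,-10.1,0],[20.2,-12.5,0],[24.1,-14.9,0],[28.0,-17.3,0],[32.0,-19.8,0],[35.9,-22.2,0],[39.8,-24.6,0],[43.7,-27.1,0],[47.6,-29.5,0],[51.0,-31.6,0],[53.5,-33.1,0],[55.2,-34.2,0],[56.1,-34.7,0],[56.1,-34.7,0],[56.1,-34.7,0],[56.1,-34.7,0]], "yaw": [0,0,0,0,0,0,0,0,0,0,0,0,0,0,0,0,0,0,0,0], "jaw": [0,0,0,0,0,0,0,0,0,0,0,0,0,0,0,0,0,0,0,0], "force": 20}}

```text
clock: 3.0
tcp_pos: [0.5942, 0.0454, 0.2314]
tcp_rot: [0.978, 0.21, -0.0, 0.0]
force: [0.2, -0.4, 0.6]
gripper_width: 0.0004
```

Down to about 25 mm above the button, then look.

Request:
{"api": "move_arm", "payload": {"slide": [[0,0,2],[0,0,5],[0,0,8],[0,0,10.5],[0,0,11.9],[0,0,11.9],[0,0,11.9]], "yaw": [0,0,0,0,0,0,0], "jaw": [0,0,0,0,0,0,0]}}

```text
clock: 3.7
tcp_pos: [0.5948, 0.0455, 0.1128]
tcp_rot: [0.978, 0.21, 0.0, 0.0]
force: [0.0, 0.7, 0.4]
gripper_width: -0.0001
```

```bash
python3 - <<'E'
from h import *
from scipy.spatial.transform import Rotation as R
T=camera('top');S=camera('side');s=observe()
print(s['tcp_pos'],s['force'],s['qpos'].round(2))
M=R.from_quat(s['tcp_rot']).as_matrix();print('tool cm',M.T@(np.array([.5946,.0463,.087])-s['tcp_pos'])*100)
print(proj(T,s['tcp_pos']),proj(S,s['tcp_pos']))
def crop(c,u,v,r=36):
    f=cv2.resize(c['frame'][v-r:v+r,u-r:u+r,::-1],(400,400),interpolation=cv2.INTER_CUBIC)
    for X,col in ((s['tcp_pos'],(255,0,0)),([.5946,.0463,.087],(0,0,255))):
        q=(proj(c,X)-[u-r,v-r]+.5)*400/(2*r); cv2.circle(f,tuple(int(t) for t in q),3,col,-1)
    return f
cv2.imwrite('pics/hover.png',np.hstack([crop(T,250,178),crop(S,256,190)]))
E
```

```text
[0.59568278 0.04574162 0.11367236] [ 0.09132346  0.43279602 -0.47752964] [-0.05  0.51 -0.23  0.83 -0.    2.67]
tool cm [-0.08076717 -0.09813695  2.66698967]
[249.74380422 175.66531557] [254.60772159 184.24847973]
```

View pics/hover.png

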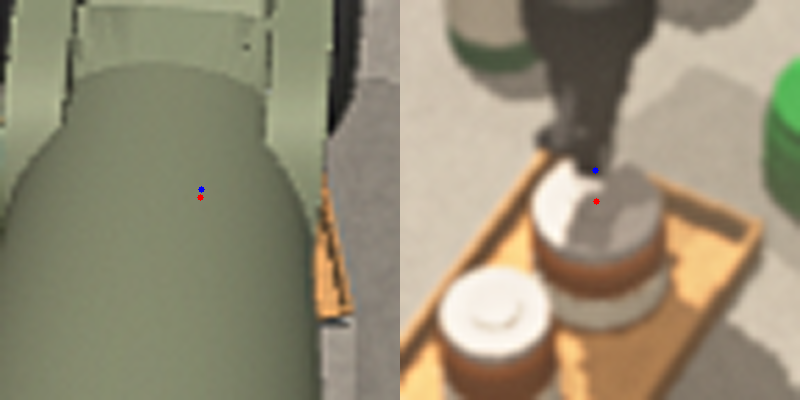

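The side view shows the fingertip right above the button: TCP projects at crop (196,170), button at (196,201). The two agree within about 1 mm laterally. Next is a slow descent to contact.

Request:
{"api": "move_arm", "payload": {"slide": [[0,0,0.7],[0,0,1.4],[0,0,1.8],[0,0,2.0],[0,0,2.1],[0,0,2.2],[0,0,2.3],[0,0,2.4],[0,0,2.4]], "yaw": [0,0,0,0,0,0,0,0,0], "jaw": [0,0,0,0,0,0,0,0,0]}}

```text
clock: 4.7
tcp_pos: [0.5948, 0.0462, 0.0882]
tcp_rot: [0.978, 0.211, -0.0, -0.0]
force: [-0.3, 0.2, -0.2]
gripper_width: 0.0
```

Request:
{"api": "move_arm", "payload": {"slide": [[0,0,0.05],[0,0,0.1],[0,0,0.1]], "yaw": [0,0,0], "jaw": [0,0,0]}}

```text
clock: 5.0
tcp_pos: [0.5948, 0.0462, 0.0872]
tcp_rot: [0.978, 0.211, -0.0, -0.0]
force: [0.5, -0.3, 0.0]
gripper_width: -0.0003
```

Request:
{"api": "move_arm", "payload": {"slide": [[0,0,0.05],[0,0,0.1],[0,0,0.1]], "yaw": [0,0,0], "jaw": [0,0,0]}}

```text
clock: 5.3
tcp_pos: [0.5948, 0.0462, 0.0862]
tcp_rot: [0.978, 0.211, -0.0, -0.0]
force: [-0.5, -0.1, 0.3]
gripper_width: -0.0001
```

Request:
{"api": "move_arm", "payload": {"slide": [[0,0,0.05],[0,0,0.1],[0,0,0.1]], "yaw": [0,0,0], "jaw": [0,0,0]}}

```text
clock: 5.6
tcp_pos: [0.5948, 0.0462, 0.0854]
tcp_rot: [0.978, 0.211, 0.0, 0.0]
force: [-1.4, 0.3, 2.0]
gripper_width: 0.0
```

```bash
python3 - <<'E'
from h import *
s=observe();print(s['tcp_pos'],s['force'])
E
```

```text
[0.59479237 0.04624767 0.08542038] [-1.43542703  0.27864464  2.01113177]
```

Request:
{"api": "move_arm", "payload": {"slide": [[0,0,0.05],[0,0,0.1],[0,0,0.1]], "yaw": [0,0,0], "jaw": [0,0,0]}}

```text
clock: 5.9
tcp_pos: [0.5949, 0.0462, 0.0844]
tcp_rot: [0.978, 0.211, 0.0, 0.0]
force: [-1.5, -0.5, 4.3]
gripper_width: -0.0003
```

```bash
python3 - <<'E'
from h import *
s=observe();print(s['tcp_pos'],s['force'],s['wrist_torque'])
S=camera('side');cv2.imwrite('pics/press.png',cv2.resize(S['frame'][154:226,220:292,::-1],(500,500),interpolation=cv2.INTER_CUBIC))
E
```

```text
[0.59485166 0.04623678 0.08443763] [-1.51693214 -0.49216465  4.26478453] [-0.00435424  0.29453298  0.01780227]
```

View pics/press.png

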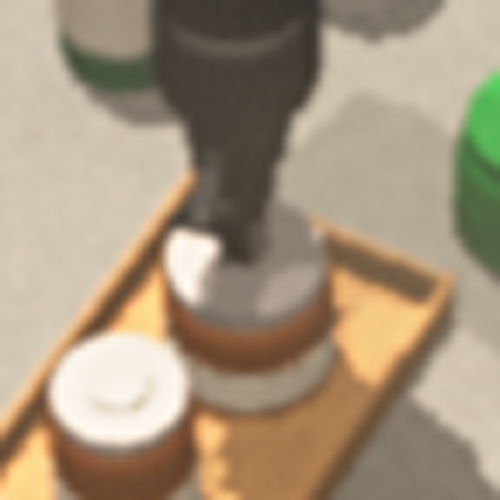

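The tip stands on the button at crop (240,250), and force is rising along the spring line. I'll press on to the stop.

Request:
{"api": "move_arm", "payload": {"slide": [[0,0,0.05],[0,0,0.1],[0,0,0.1]], "yaw": [0,0,0], "jaw": [0,0,0]}}

```text
clock: 6.25
tcp_pos: [0.5949, 0.0462, 0.0834]
tcp_rot: [0.978, 0.211, 0.0, 0.0]
force: [-1.6, -0.1, 5.7]
gripper_width: -0.0
```

Request:
{"api": "move_arm", "payload": {"slide": [[0,0,0.05],[0,0,0.05]], "yaw": [0,0], "jaw": [0,0]}}

```text
clock: 6.45
tcp_pos: [0.5948, 0.0462, 0.0831]
tcp_rot: [0.978, 0.211, 0.0, 0.0]
force: [-2.1, -0.3, 6.0]
gripper_width: 0.0001
```

Request:
{"api": "move_arm", "payload": {"slide": [[0,0,0.04],[0,0,0.04]], "yaw": [0,0], "jaw": [0,0]}}

```text
clock: 6.65
tcp_pos: [0.5949, 0.0463, 0.083]
tcp_rot: [0.978, 0.211, 0.0, 0.0]
force: [-3.0, 0.5, 9.6]
gripper_width: -0.0
```

The stop is reached: 9.6 N, and the tip barely moved. Now I release straight up, slowly at first.

Request:
{"api": "move_arm", "payload": {"slide": [[0,0,-0.1],[0,0,-0.2],[0,0,-0.3],[0,0,-0.4],[0,0,-0.6],[0,0,-1.0],[0,0,-2],[0,0,-4],[0,0,-7],[0,0,-11],[0,0,-14],[0,0,-14.8],[0,0,-14.8],[0,0,-14.8]], "yaw": [0,0,0,0,0,0,0,0,0,0,0,0,0,0], "jaw": [0,0,0,0,0,0,0,0,0,0,0,0,0,0]}}

```text
clock: 8.05
tcp_pos: [0.5942, 0.0463, 0.2294]
tcp_rot: [0.978, 0.211, -0.001, -0.0]
force: [-0.7, 0.0, -1.2]
gripper_width: -0.0001
```

```bash
python3 - <<'E'
from h import *
from scipy.spatial.transform import Rotation as R
s=observe();print(s['tcp_pos'],s['force'],s['qpos'].round(2))
M=R.from_quat(s['tcp_rot']).as_matrix();print('tool cm',M.T@(np.array([.4574,-.3079,.05])-s['tcp_pos'])*100)
S=camera('side');cv2.imwrite('pics/rel.png',cv2.resize(S['frame'][154:226,220:292,::-1],(500,500),interpolation=cv2.INTER_CUBIC))
E
```

```text
[0.59417873 0.04626646 0.22941693] [-0.71307124  0.0319427  -1.21592621] [-0.05  0.41 -0.07  1.09 -0.    2.67]
tool cm [-27.03578087  26.64301474  17.95950213]
```

View pics/rel.png

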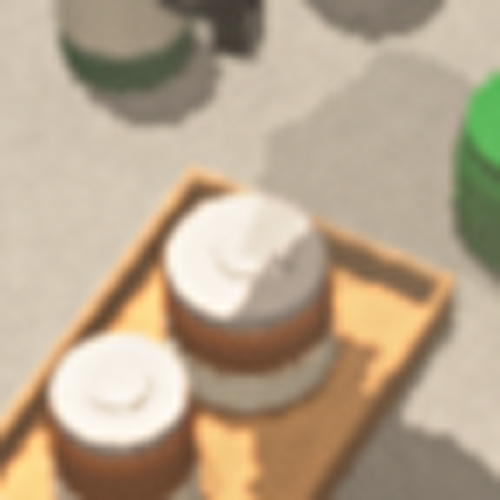

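The jar stands in the same place (crop (247,265)), with its button up at (245,250). On to the counter.

Request:
{"api": "move_arm", "payload": {"slide": [[-1,1,0],[-3.5,3.4,0],[-6.8,6.7,0],[-10.1,10.0,0],[-13.4,13.2,0],[-16.7,16.5,0],[-20.0,19.7,0],[-23.0,22.7,0],[-25.3,24.9,0],[-26.6,26.2,0],[-27.0,26.6,0],[-27.0,26.6,3],[-27.0,26.6,7],[-27.0,26.6,11],[-27.0,26.6,14],[-27.0,26.6,15.5],[-27.0,26.6,15.5],[-27.0,26.6,15.5]], "yaw": [0,0,0,0,0,0,0,0,0,0,0,0,0,0,0,0,0,0], "jaw": [0,0,0,0,0,0,0,0,0,0,0,0,0,0,0,0,0,0]}}

```text
clock: 9.9
tcp_pos: [0.4583, -0.3068, 0.0753]
tcp_rot: [0.977, 0.211, -0.0, -0.0]
force: [0.2, -0.0, -0.3]
gripper_width: -0.0001
```

```bash
python3 - <<'E'
from h import *
from scipy.spatial.transform import Rotation as R
T=camera('top');S=camera('side');s=observe()
print(s['tcp_pos'],s['force'])
G=[.4574,-.3079,.05]
M=R.from_quat(s['tcp_rot']).as_matrix();print('tool cm',M.T@(np.array(G)-s['tcp_pos'])*100)
def crop(c,u,v,r=36):
    f=cv2.resize(c['frame'][v-r:v+r,u-r:u+r,::-1],(400,400),interpolation=cv2.INTER_CUBIC)
    for X,col in ((s['tcp_pos'],(255,0,0)),(G,(0,0,255))):
        q=(proj(c,X)-[u-r,v-r]+.5)*400/(2*r); cv2.circle(f,tuple(int(t) for t in q),3,col,-1)
    return f
cv2.imwrite('pics/hover2.png',np.hstack([crop(T,361,220),crop(S,346,158)]))
E
```

```text
[ 0.45918434 -0.30776414  0.07651036] [-0.47075901 -0.99737793  0.3000413 ]
tool cm [-0.17032747 -0.06555046  2.65079403]
```

View pics/hover2.png

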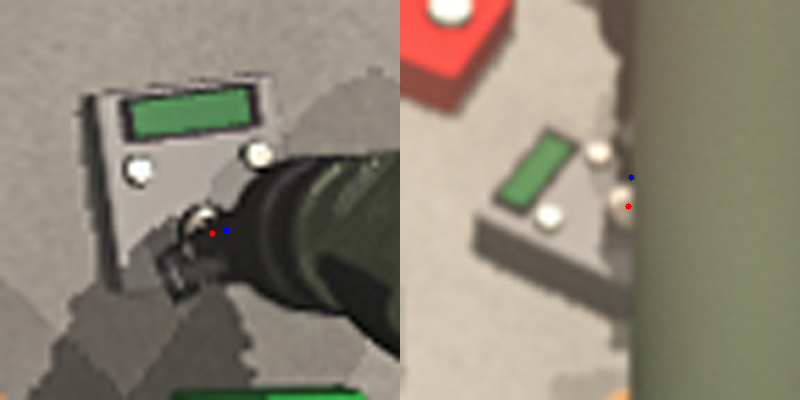

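```bash
python3 - <<'E'
from h import *
T=camera('top')
cv2.imwrite('pics/h3.png',cv2.resize(T['frame'][190:262,320:416,::-1],(800,600),interpolation=cv2.INTER_LANCZOS4))
E
```

```text
(no output)
```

View pics/h3.png

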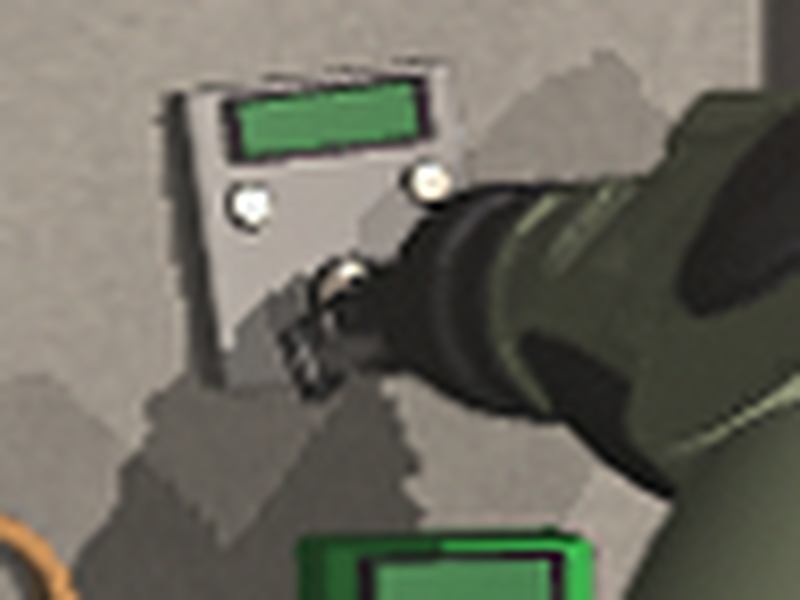

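What sticks out at (310,370) is the gripper's outer knuckle, not the tip. The tip sits over the key, and both small keys are clear. Descending.

Request:
{"api": "move_arm", "payload": {"slide": [[-0.1,0,0.6],[-0.1,0,1.2],[-0.1,0,1.6],[-0.1,0,1.9],[-0.1,0,2.1],[-0.1,0,2.2],[-0.1,0,2.3],[-0.1,0,2.4],[-0.1,0,2.4]], "yaw": [0,0,0,0,0,0,0,0,0], "jaw": [0,0,0,0,0,0,0,0,0]}}

```text
clock: 10.95
tcp_pos: [0.4575, -0.3078, 0.0514]
tcp_rot: [0.978, 0.211, 0.0, 0.0]
force: [0.3, 0.1, -0.3]
gripper_width: -0.0002
```

Request:
{"api": "move_arm", "payload": {"slide": [[0,0,0.05],[0,0,0.1],[0,0,0.15],[0,0,0.2],[0,0,0.2]], "yaw": [0,0,0,0,0], "jaw": [0,0,0,0,0]}}

```text
clock: 11.45
tcp_pos: [0.4576, -0.3079, 0.0494]
tcp_rot: [0.978, 0.211, 0.0, 0.0]
force: [-0.6, 0.1, 2.1]
gripper_width: -0.0001
```

Request:
{"api": "move_arm", "payload": {"slide": [[0,0,0.05],[0,0,0.1],[0,0,0.15],[0,0,0.2],[0,0,0.2]], "yaw": [0,0,0,0,0], "jaw": [0,0,0,0,0]}}

```text
clock: 11.95
tcp_pos: [0.4576, -0.3078, 0.0474]
tcp_rot: [0.978, 0.211, 0.0, 0.0]
force: [0.4, -0.2, 2.3]
gripper_width: -0.0
```

Request:
{"api": "move_arm", "payload": {"slide": [[0,0,0.05],[0,0,0.1],[0,0,0.15],[0,0,0.2],[0,0,0.2]], "yaw": [0,0,0,0,0], "jaw": [0,0,0,0,0]}}

```text
clock: 12.45
tcp_pos: [0.4576, -0.3079, 0.0454]
tcp_rot: [0.978, 0.211, 0.0, 0.0]
force: [-0.2, -0.2, 3.4]
gripper_width: 0.0
```

Request:
{"api": "move_arm", "payload": {"slide": [[0,0,0.05],[0,0,0.05]], "yaw": [0,0], "jaw": [0,0]}}

```text
clock: 12.65
tcp_pos: [0.4576, -0.3079, 0.0451]
tcp_rot: [0.978, 0.211, 0.0, 0.0]
force: [-1.1, 1.1, 4.0]
gripper_width: 0.0
```

Request:
{"api": "move_arm", "payload": {"slide": [[0,0,0.04],[0,0,0.06],[0,0,0.06]], "yaw": [0,0,0], "jaw": [0,0,0]}}

```text
clock: 12.95
tcp_pos: [0.4576, -0.3079, 0.0449]
tcp_rot: [0.978, 0.211, 0.0, 0.0]
force: [-2.6, 1.7, 8.8]
gripper_width: 0.0002
```

The hard stop is reached (8.8 N, tip stopped). Let go and move clear.

Request:
{"api": "move_arm", "payload": {"slide": [[0,0,-0.2],[0,0,-0.4],[0,0,-0.6],[0,0,-0.9],[0,0,-1.5],[0,0,-3],[0,0,-6],[0,0,-10],[0,0,-14],[0,0,-17],[0,0,-18],[-2,1.5,-18],[-6,4,-18],[-10,6,-18],[-14,8,-18],[-16,9,-18],[-16,9,-18],[-16,9,-18]], "yaw": [0,0,0,0,0,0,0,0,0,0,0,0,0,0,0,0,0,0], "jaw": [0,0,0,0,0,0,0,0,0,0,0,0,0,0,0,0,0,0]}}

```text
clock: 14.75
tcp_pos: [0.3483, -0.4553, 0.2233]
tcp_rot: [0.978, 0.21, -0.0, -0.001]
force: [-0.3, 0.6, -0.7]
gripper_width: -0.0002
```

```bash
python3 - <<'E'
from h import *
T=camera('top');S=camera('side');s=observe();print(s['clock'],s['tcp_pos'],s['force'])
cv2.imwrite('pics/end.png',np.vstack([cv2.resize(T['frame'][:,:,::-1],(400,300)),cv2.resize(S['frame'][:,:,::-1],(400,300))]))
def crop(c,u,v,r=24): 
    return cv2.resize(c['frame'][v-r:v+r,u-r:u+r,::-1],(300,300),interpolation=cv2.INTER_CUBIC)
cv2.imwrite('pics/end2.png',np.vstack([np.hstack([crop(T,250,178),crop(T,360,218)]),np.hstack([crop(S,256,196),crop(S,344,160)])]))
E
```

```text
14.85 [ 0.34921661 -0.45462439  0.22367372] [ 0.13180477 -0.27800403  0.49482932]
```

View pics/end2.png

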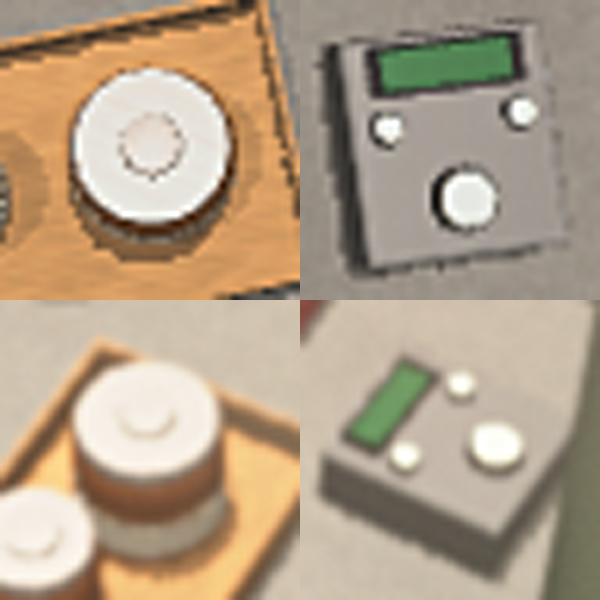

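View pics/end.png

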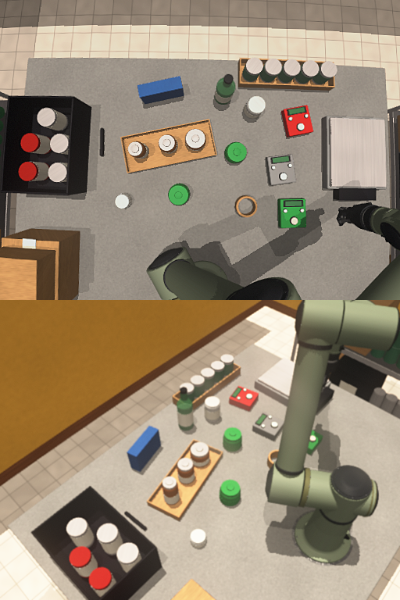

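The crops match the first ones: jar button at (152,145), key at (468,199), and nothing has moved. Handing in.

```bash
python3 -c "
from rig import *
print(hand_in())"
```

```text
the job is handed in; nothing more can be done
None
```

I tested the squat jar's lid and then recorded it on the grey tally counter, in that order, and handed the job in at about 14.9 s.

- **Lid button:** I pressed it with the closed fingertips. It started to give at about 2 N, read 6.0 N near full travel and reached its hard stop at 9.6 N. I then released it straight up.
- **Large key:** I pressed it to its hard stop; it read 4.0 N near full travel and 8.8 N against the stop. I then let it go.
- **Last checks:** The final pictures match the first ones: the jar is unmoved, both pressed parts look up again, and the small keys and everything else are where they were. The tool is clear of everything and its force reading is at noise level.
- **Limits of the checks:** The joint positions could not be read directly. That both were fully pressed is judged from the force and height readings, and that both sprang back from the pictures. During each press there was also up to about 3 N of sideways force. No check failed or disagreed.

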